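Move the condiments over to the wire rack in the same order

ROBOT

A 6-joint arm with a two-finger parallel gripper is mounted at the origin on a cart in front of the work surface, level with it; the furniture and walls round the work are solid. World frame = base frame: x ahead of the robot, y to its left, z up, the work surface at z = 0. Lengths are in m, angles in rad, forces in N, time in s.
With the tool pointing down it reaches from about 0.35 to 0.775 m from the base axis. Payload 7.3 kg.
Tool frame: the origin (TCP) lies on the mounting face of the last link; the fingertips stand 178 mm ahead of it and the grasp point (between the pads) lies 159 mm ahead of it (robot.grip_depth is the distance from the TCP to the grasp point, in m); z points along the fingers, y is the line along which they close (so a half turn about z gives the same grasp; the last joint's range is limited). The gripper opens to 92 mm and grips with 3 to 60 N. Pads are 19 mm wide; open, the fingers measure 130 mm over their backs; the gripper's body (75 mm by 190 mm) begins 47 mm behind the grasp point.
Start: joints at [-1.461, 0.342, 1.524, -0, 1.275, -0.146], TCP at [0.133, -0.508, 0.405] pointing down, gripper open.
Joint ranges: [-2.53, 2.53], [-0.77, 2.02], [0.04, 2.7], [-1, 4.14], [0.28, 2.66], [-3.11, 3.11]. Speed limits (rad/s): [2.57, 2.57, 3.14, 3.14, 3.14, 3.14].

INTERFACE

Orientations are given as [roll, pitch, yaw] about the fixed x, y, z axes, in that order (R = Rz(yaw) Ry(pitch) Rx(roll)).
In Python, from cell import observe, cams, robot, models gives the robot as it stands.
- The arm moves only by the shell command python3 -m jog 'ROWS' [FORCE]. ROWS is JSON, a list of rows, each a list of 3 entries, a list of its own where there are three numbers: the shift along the tool's x, y, z each as a share of 0.4 m, from -1 to 1, then the turn about the tool's z as a share of pi rad, from -1 to 1, then the closure, from 0 (fully open) to 1 (shut). In form: [[[x, y, z], turn, jaw], ...]. A call has 1 to 12 rows; each row is the pose to reach, as a shift and turn from the pose commanded when the call began, along the tool's axes at that moment, turning the shorter way round; what a row does not reach only later rows make up. A row lasts 1/8 s, in which the tool goes at most 62.5 mm and 10.7 degrees, less where a joint would pass 70% of its speed; a pose out of reach is approached as far as the arm can. A call with a number of a shift or a turn outside -1 to 1 is refused whole. A call with a gripper value outside its range is refused whole. The fingers move at their own pace and stop on an object; FORCE is the grip in N (left out, the last holds). Time passes only in rows, so rows that repeat a pose let the fingers close. It gives the time, the measured TCP pose, the force, the opening and the grip force at its end, in the units of the state.
- observe(): the state, without advancing time (a new reading comes with each control period).
- cams.read_camera(name): name is "side" or "top"; returns the picture (480x640x3 uint8, red, green, blue); there is no depth.
- cams.camera_model(name): a dict with "camera_matrix" (3x3 intrinsics, pixels), "pose" (4x4, takes a point from camera to world coordinates). Camera axes: x right, y down, z forward; pixel columns grow to the right and rows downward; lengths in m; the calibration is good to about 2 mm. A picture is of the moment at which its call begins. camera_model takes no time and is no camera call.
- robot.hand_in(): hands the job in; it is judged then, once.
Trained networks look in the newest picture that a camera, given by its name, has taken for a name from the list of things; names that differ only in an ending like _2 or _b are one class to them, and where a whole thing is asked for, a point or a joint stands for the part that bears it (a point fixed in the world has none). Each returns a list of dicts, best first, with "confidence" (0 to 1); they miss things now and then, are a little off and sometimes report something else, mostly with a low value. They report only what shows in the picture. A call takes as long as a camera call. They do not tell look-alikes from the thing itself.
- models.find_in(target, camera): "position" ([x, y, z] in m, in world coordinates, good to about 4 mm: the middle of the surface that is visible of it).
- models.pinpoint(target, camera): "position" ([x, y, z] in m, in world coordinates, good to about 4 mm: a listed point, or the origin of a listed thing).
The state is a dict: "time": time; "qpos": joint angles; "qvel": joint speeds; "joint_efforts": joint torques, N m; "tool_pos": TCP position; "tool_rot": TCP orientation; "contact_force": force on the tool from outside, world axes, zero at the start; "torque": the same for the moment, N m; "opening": finger opening in m; "grip_force": force on a finger pad.
Only numpy, scipy, OpenCV 4.12 (cv2) and the standard library are available. Lean on these libraries where they do the work, as an engineer would, in place of code of your own. Each camera call takes 0.05 s, during which the arm holds its last target. There are 200 camera calls.

TASK

The bamboo tray has to be washed, so move all four condiments from it into the empty wire rack, one to a compartment, keeping the order they stand in now from left to right so that the cook's hand still finds each one. Stand each upright on the rack's floor, let go of it, and never tip one over on the way.

Things in the scene. Friction and masses are not known exactly. Their poses are not given: they have to be found in the camera images.
- tray: low bamboo tray holding the row at the start, 76 (x) by 316 mm (y), fixed; rims up to 20 mm high, floor 8 mm thick. Origin: centre of its underside, on the worktop. Its y axis runs along the row, to the left as the robot sees it. Four cork mats lie on the floor at y = +112.5, +37.5, -37.5 and -112.5 mm, x = 0
- rack: empty wire rack on a dark wooden foot 78 (x) by 294 mm (y), fixed. Origin: centre of its underside, on the worktop; y runs along the row, to the left as the robot sees it. Four open-topped compartments centred at y = +105, +35, -35, -105 mm, x = 0, each 64 by 65 mm clear between 5 mm wires. Above the origin: wooden floor 10 mm, top of the wires 42.5 mm
- shaker: the glass salt shaker with a domed grey top, 44 mm across and 90 mm high (the dome, above 70 mm, is 34 mm across). Loose, 0.05 to 0.2 kg, stands on a mat in the tray, any yaw. Origin: centre of its underside; z up. Neighbours stand 75 mm apart: grip across the row (fingers in front and behind), about 28 mm below its top, so that the fingertips stay above the rack's wires
- slim_jar: the slimmest spice jar, with a flat yellow cap, 42 mm across and 96 mm high. Loose, 0.05 to 0.2 kg, stands on a mat in the tray, any yaw. Origin: centre of its underside; z up. Neighbours stand 75 mm apart: grip across the row (fingers in front and behind), about 28 mm below its top, so that the fingertips stay above the rack's wires
- tall_jar: the tallest spice jar, with a flat green cap, 46 mm across and 105 mm high. Loose, 0.05 to 0.2 kg, stands on a mat in the tray, any yaw. Origin: centre of its underside; z up. Neighbours stand 75 mm apart: grip across the row (fingers in front and behind), about 28 mm below its top, so that the fingertips stay above the rack's wires
- squat_jar: the squat brown jar with a ribbed blue cap, 47 mm across and 88 mm high. Loose, 0.05 to 0.2 kg, stands on a mat in the tray, any yaw. Origin: centre of its underside; z up. Neighbours stand 75 mm apart: grip across the row (fingers in front and behind), about 28 mm below its top, so that the fingertips stay above the rack's wires
- mat_shaker: the round cork mat, 62 mm across and 4 mm thick, fixed in the tray, on which the glass salt shaker with a domed grey top stands at the start: it marks that one's first place in the row. All four mats look alike. Origin: centre of its underside, 8 mm above the worktop
- mat_slim_jar: the round cork mat, 62 mm across and 4 mm thick, fixed in the tray, on which the slimmest spice jar stands at the start: it marks that one's first place in the row. All four mats look alike. Origin: centre of its underside, 8 mm above the worktop
- mat_tall_jar: the round cork mat, 62 mm across and 4 mm thick, fixed in the tray, on which the tallest spice jar stands at the start: it marks that one's first place in the row. All four mats look alike. Origin: centre of its underside, 8 mm above the worktop
- mat_squat_jar: the round cork mat, 62 mm across and 4 mm thick, fixed in the tray, on which the squat brown jar with a ribbed blue cap stands at the start: it marks that one's first place in the row. All four mats look alike. Origin: centre of its underside, 8 mm above the worktop
There are look-alikes about, which are no part of the job. What is shaped like the slim_jar but orange, purple or turquoise is not meant.

How it is judged:
By the outcome, as a careful person would: the job done as asked, in the order asked, and still so for the second after the job is handed in, with the robot touching nothing.
It also fails if it takes over 96 s, if anything falls off the work surface, if the arm or the gripper's body presses on something with over 40 N, if the wrist force passes 120 N, or if a joint passes its speed limit or range.

## Working session

There is one attempt and no reset: what is moved stays moved. The work goes in short steps, Python scripts to look and compute and a shell command to move; the robot and the scene stay as the last step left them, time stands still between calls to the robot, and variables do not carry over. Pictures are saved under pics/ and viewed, at most 14 in all, crops included, and the job is handed in when it is done.

```bash
ls; mkdir -p pics; python3 - <<'E'
from cell import observe,cams,robot,models
import cv2,numpy as np
for c in("top","side"):
    im=cams.read_camera(c); cv2.imwrite(f"pics/{c}0.png",im[:,:,::-1])
    m=cams.camera_model(c); print(c,np.round(m["camera_matrix"],1).tolist(),np.round(m["pose"],3).tolist())
    for t in("tray","rack","shaker","slim_jar","tall_jar","squat_jar"):
        print(t,[(np.round(d["position"],3).tolist(),round(d["confidence"],2)) for d in models.pinpoint(t,c)])
print(observe())
E
```

```text
pics
top [[557.2, 0.0, 312.3], [0.0, 557.2, 238.4], [0.0, 0.0, 1.0]] [[-0.001, -0.991, 0.134, 0.327], [-1.0, 0.003, 0.014, -0.14], [-0.014, -0.134, -0.991, 0.924], [0.0, 0.0, 0.0, 1.0]]
tray [([0.582, -0.086, 0.0], 0.63)]
rack [([0.482, -0.021, 0.002], 0.59)]
shaker [([0.602, -0.053, 0.011], 0.89), ([0.581, -0.087, -0.003], 0.43)]
slim_jar [([0.457, -0.295, 0.004], 0.71), ([0.532, -0.184, 0.014], 0.7), ([0.377, -0.247, 0.002], 0.65), ([0.387, -0.354, -0.001], 0.61), ([0.31, -0.333, -0.001], 0.6)]
tall_jar [([0.566, -0.118, 0.01], 0.83)]
squat_jar [([0.636, 0.02, 0.014], 0.7), ([0.582, -0.083, -0.003], 0.34)]
side [[537.6, 0.0, 309.8], [0.0, 537.6, 246.0], [0.0, 0.0, 1.0]] [[-0.912, -0.243, 0.33, 0.121], [-0.41, 0.505, -0.76, 0.599], [0.018, -0.828, -0.56, 0.578], [0.0, 0.0, 0.0, 1.0]]
tray [([0.584, -0.082, -0.005], 0.7)]
rack [([0.481, -0.024, 0.0], 0.72)]
shaker [([0.604, -0.048, 0.015], 0.69)]
slim_jar [([0.458, -0.296, -0.0], 0.95), ([0.527, -0.182, 0.014], 0.83), ([0.387, -0.353, 0.002], 0.81), ([0.377, -0.244, -0.001], 0.58)]
tall_jar [([0.563, -0.116, 0.013], 0.94)]
squat_jar [([0.635, 0.025, 0.009], 0.73)]
{'time': 0.7, 'qpos': array([-1.46101242e+00,  3.41993247e-01,  1.52409166e+00,  1.60191719e-05,
        1.27537760e+00, -1.46017745e-01]), 'qvel': array([-0.00125152, -0.00093032, -0.0003944 , -0.00055514,  0.00069827,
        0.00194591]), 'joint_efforts': array([ 6.40777453e-04, -4.31022155e+01, -2.44445872e+01,  7.18449801e-02,
        4.81781666e-02,  4.19148876e-06]), 'tool_pos': array([ 0.13285148, -0.50792038,  0.40474693]), 'tool_rot': array([3.14146167e+00, 3.77253367e-06, 2.55796985e-01]), 'contact_force': array([-0.74128919, -0.14995368,  0.41135253]), 'torque': array([-0.02673801, -0.00816943, -0.03421742]), 'grip_force': 0.0, 'opening': 0.09189791236597004}
```

View pics/top0.png

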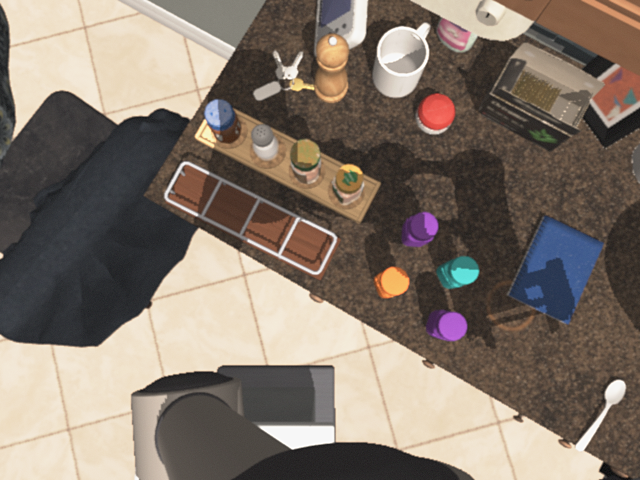

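View pics/side0.png

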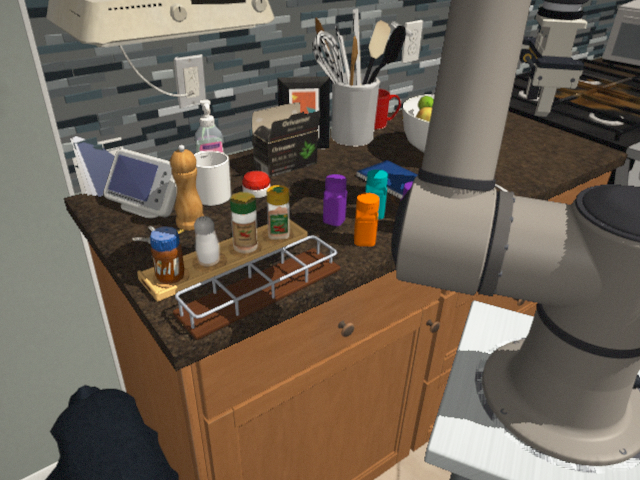

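Top view: left to right are blue-capped squat jar (221,120), grey-domed shaker (264,141), green-capped tall jar (306,160) and yellow-capped slim jar (349,184). The rack runs (165,165)–(337,272). Slim-jar look-alikes are purple (421,229), orange (393,282), turquoise (459,272) and purple (447,325). The one I want is the yellow-capped jar at (349,184). A pepper mill stands close behind the row at (332,70).

```bash
cat > h.py <<'E'
import numpy as np,cv2
from cell import cams
def proj(p,c):
    m=cams.camera_model(c);T=np.linalg.inv(m["pose"]);q=np.atleast_2d(p)@T[:3,:3].T+T[:3,3];q=q@np.array(m["camera_matrix"]).T;return q[:,:2]/q[:,2:]
def ray(uv,z,c):
    m=cams.camera_model(c);P=np.array(m["pose"]);uv=np.atleast_2d(uv).astype(float)
    d=np.c_[uv,np.ones(len(uv))]@np.linalg.inv(m["camera_matrix"]).T@P[:3,:3].T
    return P[:3,3]+d*((z-P[2,3])/d[:,2])[:,None]
E
python3 - <<'E'
from h import *
im=cv2.imread("pics/top0.png");cv2.imwrite("pics/crop_top.png",cv2.resize(im[85:285,150:400],None,fx=3,fy=3,interpolation=cv2.INTER_CUBIC))
im=cv2.imread("pics/side0.png");cv2.imwrite("pics/crop_side.png",cv2.resize(im[140:340,130:390],None,fx=3,fy=3,interpolation=cv2.INTER_CUBIC))
E
```

```text
(no output)
```

View pics/crop_top.png

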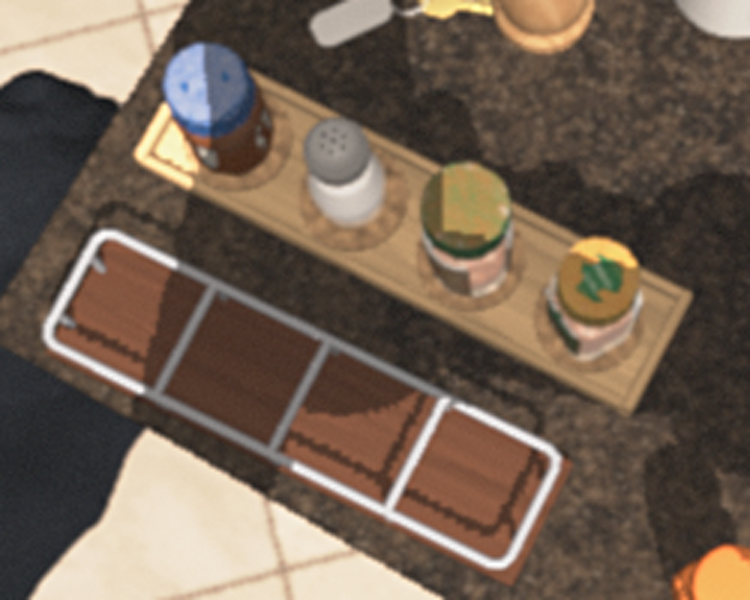

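View pics/crop_side.png

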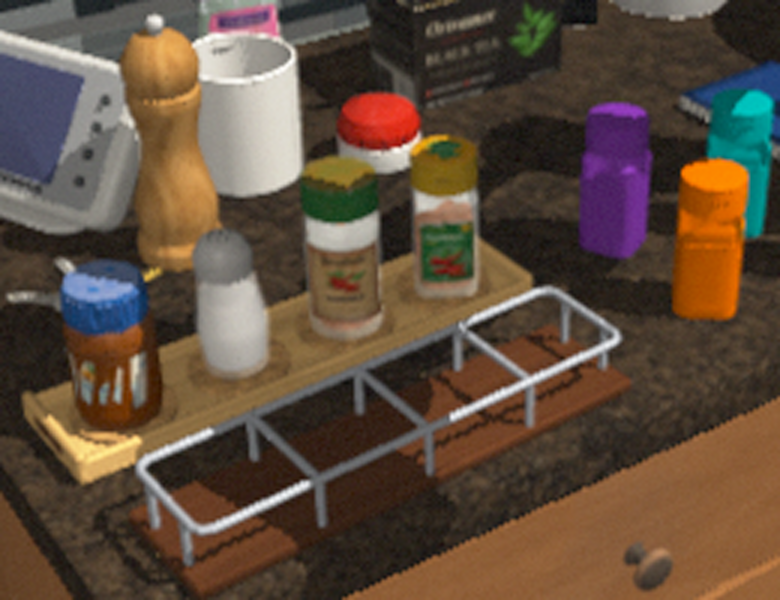

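The crops confirm the choice: the yellow-capped slim jar with a label is at top crop (597,275), behind the rack and clear of the plain-coloured bottles. The rack wires and dividers are clear in both views.

```bash
python3 - <<'E'
from h import *
from scipy.optimize import least_squares
t=lambda L:np.array(L)/3+np.array([150,85])-0.33
s=lambda L:np.array(L)/3+np.array([130,140])-0.33
loc=np.array([[34.5,70],[34.5,0],[34.5,-70],[-34.5,70],[-34.5,0],[-34.5,-70]])/1e3
W=lambda p,l,z:np.c_[p[0]+np.cos(p[2])*l[:,0]-np.sin(p[2])*l[:,1],p[1]+np.sin(p[2])*l[:,0]+np.cos(p[2])*l[:,1],np.zeros(len(l))+z]
tp=t([[213,290],[330,342],[449,402],[152,392],[275,456],[390,512]]);sp=s([[255,415],[360,372],[460,325],[320,475],[430,428],[530,380]])
def fit(loc,z,obs,x0,name):
    f=lambda p:np.concatenate([(proj(W(p,loc,z),c)-o).ravel() for c,o in obs])
    r=least_squares(f,x0,x_scale=.01);print(name,np.round(r.x,4),"rms px",np.sqrt(np.mean(r.fun**2)).round(2));return r.x
for o in([("top",tp)],[("side",sp)],[("top",tp),("side",sp)]): R=fit(loc,.04,o,[.48,-.02,-.47],"rack")
l2=np.array([[0,112.5],[0,37.5],[0,-37.5],[0,-112.5]])/1e3; z=np.array([.1,.1,.117,.108])
tt=t([[208,80],[337,145],[467,197],[598,275]]);ss=s([[105,285],[220,240],[341,175],[445,150]])
for o in([("top",tt)],[("side",ss)],[("top",tt),("side",ss)]): T=fit(l2,z,o,[.58,-.08,-.47],"tray")
print("jars",W(T,l2,0).round(4)[:,:2].tolist());print("comp",W(R,np.array([[0,.105],[0,.035],[0,-.035],[0,-.105]]),0).round(4)[:,:2].tolist())
for n,uv in(("top",ray(tt,0.0,"top")[:0]),):pass
# individual jars: ray at cap height
for a,b,zz in zip(tt,ss,z):print(ray(a,zz,"top")[0,:2].round(3),ray(b,zz,"side")[0,:2].round(3))
print("mill base",ray([332,93],0.0,"top").round(3),"mill base side",ray(s([[180,250]]),0,"side").round(3),"top", ray([333,40],.17,"top").round(3))
E
```

```text
rack [ 0.4812 -0.0276 -0.4642] rms px 1.04
rack [ 0.479  -0.0252 -0.4708] rms px 0.63
rack [ 0.4805 -0.0271 -0.4664] rms px 1.01
tray [ 0.5849 -0.0849 -0.4854] rms px 0.53
tray [ 0.5779 -0.0782 -0.4828] rms px 1.02
tray [ 0.5833 -0.0841 -0.484 ] rms px 1.57
jars [[0.6356, 0.0155], [0.6007, -0.0509], [0.5658, -0.1173], [0.5309, -0.1837]]
comp [[0.5277, 0.0667], [0.4962, 0.0041], [0.4647, -0.0584], [0.4333, -0.1209]]
[0.637 0.015] [0.628 0.023]
[ 0.602 -0.052] [ 0.599 -0.043]
[ 0.569 -0.119] [ 0.559 -0.113]
[ 0.531 -0.184] [ 0.526 -0.182]
mill base [[ 0.707 -0.162  0.   ]] mill base side [[ 0.716 -0.155  0.   ]] top [[ 0.716 -0.16   0.17 ]]
```

Positions agree between the cameras and the networks to a few mm. I'll use these:

| Item | Tray position (x, y) |
|---|---|
| squat jar | (.635, .019) |
| shaker | (.602, -.050) |
| tall jar | (.565, -.117) |
| slim jar | (.530, -.183) |

The rack pose is (.480, -.026, yaw -.468). I'll start with the slim jar and turn the gripper across the row on the way.

```bash
cat > go.py <<'E'
# usage: go.py x y zgrasp -> shares in the tool frame from the present pose
import sys,numpy as np
from cell import observe,robot
from scipy.spatial.transform import Rotation as Ro
s=observe();R=Ro.from_euler("xyz",s["tool_rot"]).as_matrix();g=s["tool_pos"]+R[:,2]*robot.grip_depth
print("t",round(s["time"],2),"grasp",g.round(4),"yaw",round(s["tool_rot"][2],4),"open",round(s["opening"],4),"F",s["contact_force"].round(1),"grip",round(s["grip_force"],1))
a=list(map(float,sys.argv[1:]))
for i in range(0,len(a),3): print(a[i:i+3],"shares",((R.T@(np.array(a[i:i+3])-g))/.4).round(4))
E
python3 -m jog '[[[0.585,-0.26,0],-0.264,0],[[0.585,-0.26,0],-0.264,0],[[0.585,-0.26,0],-0.264,0],[[0.585,-0.26,0],-0.264,0],[[0.585,-0.26,0],-0.264,0],[[0.585,-0.26,0],-0.264,0],[[0.585,-0.26,0],-0.264,0]]' 20
python3 go.py .53 -.183 .23
```

```text
time: 1.58
tool_pos: [0.3325, -0.3486, 0.4048]
tool_rot: [3.142, 0.0, 1.083]
contact_force: [0.1, -0.2, -0.2]
opening: 0.0918
grip_force: 0.0
t 1.57 grasp [ 0.3325 -0.3486  0.2456] yaw 1.0827 open 0.0918 F [ 0.1 -0.2 -0.2] grip 0.0
[0.53, -0.183, 0.23] shares [0.5972 0.242  0.0387]
```

```bash

python3 -m jog '[[[0.597,0.242,0.02],0,0],[[0.597,0.242,0.02],0,0],[[0.597,0.242,0.02],0,0],[[0.597,0.242,0.02],0,0],[[0.597,0.242,0.02],0,0],[[0.597,0.242,0.02],0,0],[[0.597,0.242,0.04],0,0],[[0.597,0.242,0.1],0,0]]'
python3 - <<'E'
from h import *
for c in("top","side"):cv2.imwrite(f"pics/{c}1.png",cams.read_camera(c)[:,:,::-1])
a=cv2.imread("pics/top1.png")[60:300,140:440];b=cv2.imread("pics/side1.png")[90:330,120:420]
cv2.imwrite("pics/both1.png",cv2.resize(np.hstack([a,b]),(800,320)))
E
python3 go.py .53 -.183 .08
```

```text
time: 2.58
tool_pos: [0.5292, -0.1837, 0.3653]
tool_rot: [3.139, 0.0, 1.082]
contact_force: [0.7, 0.2, -0.3]
opening: 0.092
grip_force: 0.0
t 2.67 grasp [ 0.5277 -0.1828  0.2031] yaw 1.0826 open 0.0914 F [-0.8  0.1  0. ] grip 0.0
[0.53, -0.183, 0.08] shares [0.0025 0.0069 0.3076]
```

View pics/both1.png

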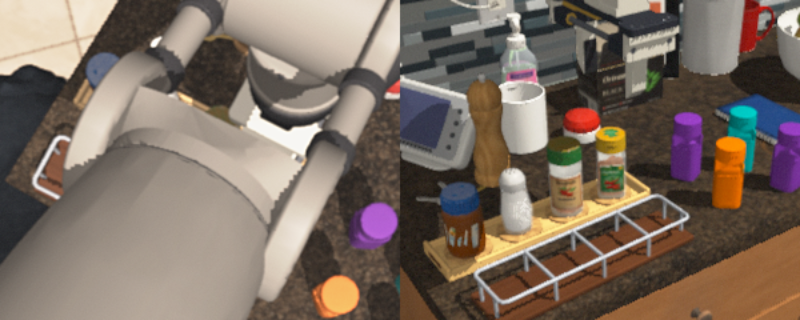

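The gripper (side view, around (620,50)) hangs above the yellow-capped slim jar (612,160) and the row is undisturbed. Next I descend, grip and lift a little.

```bash

python3 -m jog '[[[0,0,0.1],0,0],[[0,0,0.2],0,0],[[0.002,0.003,0.26],0,0],[[0.002,0.003,0.308],0,0],[[0.002,0.003,0.308],0,0],[[0.002,0.003,0.308],0,0],[[0.002,0.003,0.308],0,1],[[0.002,0.003,0.308],0,1],[[0.002,0.003,0.308],0,1],[[0.002,0.003,0.308],0,1],[[0.002,0.003,0.308],0,1],[[0.002,0.003,0.308],0,1]]' 20
python3 go.py .4325 -.1195 .178
```

```text
time: 4.18
tool_pos: [0.5313, -0.1819, 0.2415]
tool_rot: [-3.141, 0.0, 1.085]
contact_force: [-1.5, 0.8, 0.7]
opening: 0.0467
grip_force: 20.0
t 4.17 grasp [ 0.5313 -0.1819  0.0823] yaw 1.0852 open 0.0467 F [-1.5  0.8  0.7] grip 20.0
[0.4325, -0.1195, 0.178] shares [ 0.0226 -0.2913 -0.2392]
```

```bash

python3 -m jog '[[[0,0,-0.05],0,1],[[0,0,-0.15],0,1],[[0,0,-0.24],0,1],[[0,0,-0.24],0,1],[[0.01,-0.1,-0.24],0,1],[[0.02,-0.2,-0.24],0,1],[[0.023,-0.28,-0.24],0,1],[[0.023,-0.291,-0.24],0,1],[[0.023,-0.291,-0.24],0,1],[[0.023,-0.291,-0.24],0,1]]'
python3 - <<'E'
from h import *
for c in("top","side"):cv2.imwrite(f"pics/{c}2.png",cams.read_camera(c)[:,:,::-1])
b=cv2.imread("pics/side2.png")[90:330,120:440]
cv2.imwrite("pics/s2.png",cv2.resize(b,(640,480)))
E
python3 go.py .4325 -.1195 .0805
```

```text
time: 5.42
tool_pos: [0.4335, -0.12, 0.3372]
tool_rot: [3.141, 0.0, 1.085]
contact_force: [0.0, 0.4, -1.5]
opening: 0.0465
grip_force: 20.0
t 5.53 grasp [ 0.4333 -0.1199  0.178 ] yaw 1.0849 open 0.0466 F [-0.1 -0.3 -0.8] grip 20.0
[0.4325, -0.1195, 0.0805] shares [-0.     -0.0022  0.2438]
```

View pics/s2.png

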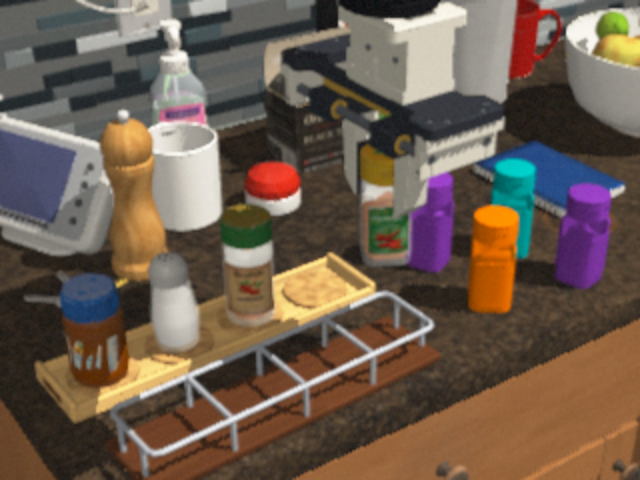

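The slim jar hangs upright in the fingers with its base at crop (387,258), and its cork mat is empty. I'll check where the jar's axis is against the grasp point before lowering.

```bash
python3 - <<'E'
from h import *
print(proj([[.4333,-.1199,.1077],[.4333,-.1199,.178]],"side").round(1))
r=lambda x,y:[120+x/2,90+y/2]
print([r(387,258),r(384,215)], ray(r(387,258),.108,"side").round(4))
E
python3 -m jog '[[[0,-0.001,0.1],0,1],[[0,-0.001,0.17],0,1],[[0,-0.001,0.2],0,1],[[0,-0.001,0.22],0,1],[[0,-0.001,0.235],0,1],[[0,-0.001,0.24],0,1],[[0,-0.001,0.24],0,1]]'
```

```text
[[310.3 216.8]
 [311.1 179.6]]
[[313.5, 219.0], [312.0, 197.5]] [[ 0.4253 -0.1153  0.108 ]]
time: 6.4
tool_pos: [0.4326, -0.1193, 0.2419]
tool_rot: [3.141, 0.0, 1.085]
contact_force: [-0.2, -0.3, -0.3]
opening: 0.0466
grip_force: 20.0
```

```bash

python3 -m jog '[[[0,0,0.004],0,1],[[0,0,0.006],0,1],[[0,0,0.006],0,1]]'
python3 - <<'E'
from h import *
b=cams.read_camera("side")[90:330,120:440,::-1]
cv2.imwrite("pics/s3.png",cv2.resize(b,(640,480)))
E
```

```text
time: 6.78
tool_pos: [0.4325, -0.1193, 0.2394]
tool_rot: [3.141, 0.0, 1.085]
contact_force: [-0.8, -0.4, 2.4]
opening: 0.0465
grip_force: 20.0
```

View pics/s3.png

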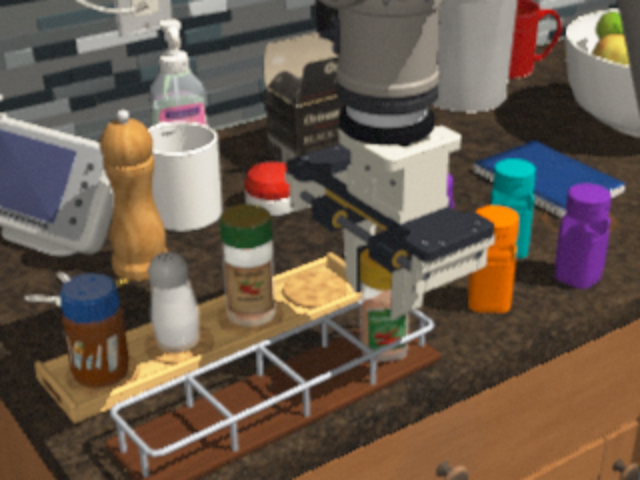

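The slim jar stands inside the right-hand compartment (385,320), its base just touching the floor (2.4 N). I'll release it and rise.

```bash

python3 -m jog '[[[0,0,0],0,0],[[0,0,0],0,0],[[0,0,0],0,0],[[0,0,0],0,0],[[0,0,0],0,0],[[0,0,-0.1],0,0],[[0,0,-0.2],0,0],[[0,0,-0.3],0,0],[[0,0,-0.3],0,0],[[0,0,-0.3],0,0]]'
python3 go.py .565 -.117 .2 .565 -.117 .089
```

```text
time: 8.07
tool_pos: [0.4321, -0.1191, 0.3585]
tool_rot: [-3.141, 0.0, 1.085]
contact_force: [-0.4, 0.0, -0.0]
opening: 0.0923
grip_force: 0.0
t 8.07 grasp [ 0.432  -0.1191  0.1993] yaw 1.0852 open 0.0923 F [-0.4  0.  -0. ] grip 0.0
[0.565, -0.117, 0.2] shares [ 0.1598  0.2917 -0.002 ]
[0.565, -0.117, 0.089] shares [0.1599 0.2919 0.2755]
```

```bash

python3 -m jog '[[[0.08,0.15,0],0,0],[[0.16,0.292,0],0,0],[[0.16,0.292,0],0,0],[[0.16,0.292,0],0,0],[[0.16,0.292,0.1],0,0],[[0.16,0.292,0.2],0,0],[[0.16,0.292,0.25],0,0],[[0.16,0.292,0.275],0,0],[[0.16,0.292,0.275],0,0],[[0.16,0.292,0.275],0,0]]' 20
python3 -m jog '[[[0,0,0],0,1],[[0,0,0],0,1],[[0,0,0],0,1],[[0,0,0],0,1],[[0,0,0],0,1],[[0,0,0],0,1],[[0,0,0],0,1]]' 20
python3 go.py .4642 -.0572 .187
```

```text
time: 9.32
tool_pos: [0.5657, -0.1174, 0.2502]
tool_rot: [3.14, -0.0, 1.085]
contact_force: [1.5, 0.0, -0.2]
opening: 0.0914
grip_force: 0.0
time: 10.2
tool_pos: [0.5656, -0.1172, 0.2491]
tool_rot: [-3.141, 0.0, 1.085]
contact_force: [-0.7, -0.2, -0.4]
opening: 0.045
grip_force: 20.0
t 10.2 grasp [ 0.5655 -0.1172  0.0899] yaw 1.0851 open 0.045 F [-0.7 -0.2 -0.4] grip 20.0
[0.4642, -0.0572, 0.187] shares [ 0.0143 -0.2941 -0.2428]
```

```bash

python3 -m jog '[[[0,0,-0.05],0,1],[[0,0,-0.15],0,1],[[0,0,-0.24],0,1],[[0,0,-0.24],0,1],[[0.005,-0.1,-0.24],0,1],[[0.01,-0.2,-0.24],0,1],[[0.014,-0.28,-0.24],0,1],[[0.014,-0.294,-0.24],0,1],[[0.014,-0.294,-0.24],0,1],[[0.014,-0.294,-0.16],0,1],[[0.014,-0.294,-0.1],0,1],[[0.014,-0.294,-0.1],0,1]]'
python3 - <<'E'
from h import *
b=cams.read_camera("side")[90:330,120:440,::-1]
cv2.imwrite("pics/s4.png",cv2.resize(b,(640,480)))
E
python3 go.py .4642 -.0572 .0885
```

```text
time: 11.7
tool_pos: [0.4645, -0.0578, 0.2874]
tool_rot: [-3.138, 0.001, 1.085]
contact_force: [-0.3, 0.4, -1.0]
opening: 0.0449
grip_force: 20.0
t 11.75 grasp [ 0.4647 -0.0578  0.1294] yaw 1.0847 open 0.0445 F [-0.4 -0.3 -1.4] grip 20.0
[0.4642, -0.0572, 0.0885] shares [ 0.0009 -0.0016  0.1021]
```

View pics/s4.png

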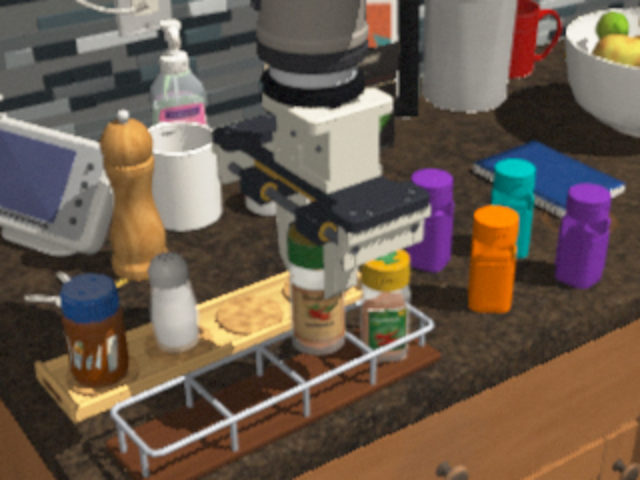

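The tall jar (318,300) hangs upright above the third compartment, and the slim jar stands at (385,310). I'll lower it until it touches.

```bash

python3 -m jog '[[[0,0,0.04],0,1],[[0,0,0.075],0,1],[[0,0,0.09],0,1],[[0,0,0.1],0,1],[[0,0,0.104],0,1],[[0,0,0.104],0,1],[[0,0,0.104],0,1]]'
```

```text
time: 12.62
tool_pos: [0.4643, -0.0574, 0.2478]
tool_rot: [3.141, -0.0, 1.085]
contact_force: [0.4, -0.3, -2.3]
opening: 0.0449
grip_force: 20.0
```

```bash

python3 -m jog '[[[0,0,0.003],0,1],[[0,0,0.005],0,1],[[0,0,0.005],0,1]]'
python3 -m jog '[[[0,0,0],0,0],[[0,0,0],0,0],[[0,0,0],0,0],[[0,0,0],0,0],[[0,0,0],0,0],[[0,0,-0.1],0,0],[[0,0,-0.2],0,0],[[0,0,-0.3],0,0],[[0,0,-0.3],0,0],[[0,0,-0.3],0,0]]'
python3 go.py .602 -.050 .074
```

```text
time: 13.0
tool_pos: [0.4642, -0.0573, 0.2469]
tool_rot: [3.14, -0.0, 1.085]
contact_force: [-4.4, 1.3, 13.1]
opening: 0.045
grip_force: 20.0
time: 14.25
tool_pos: [0.4639, -0.0573, 0.3649]
tool_rot: [-3.141, 0.0, 1.085]
contact_force: [0.9, -0.7, -0.6]
opening: 0.0913
grip_force: 0.0
t 14.25 grasp [ 0.4637 -0.0572  0.2057] yaw 1.0852 open 0.0913 F [ 0.9 -0.7 -0.6] grip 0.0
[0.602, -0.05, 0.074] shares [0.1775 0.2976 0.3288]
```

```bash

python3 -m jog '[[[0.09,0.15,0],0,0],[[0.177,0.298,0],0,0],[[0.177,0.298,0],0,0],[[0.177,0.298,0],0,0],[[0.177,0.298,0.1],0,0],[[0.177,0.298,0.2],0,0],[[0.177,0.298,0.28],0,0],[[0.177,0.298,0.315],0,0],[[0.177,0.298,0.328],0,0],[[0.177,0.298,0.328],0,0],[[0.177,0.298,0.328],0,0]]' 20
python3 -m jog '[[[0,0,0],0,1],[[0,0,0],0,1],[[0,0,0],0,1],[[0,0,0],0,1],[[0,0,0],0,1],[[0,0,0],0,1],[[0,0,0],0,1]]' 20
python3 go.py .4958 .0052 .074
```

```text
time: 15.62
tool_pos: [0.603, -0.0505, 0.2356]
tool_rot: [3.139, -0.001, 1.085]
contact_force: [0.1, -0.0, 0.2]
opening: 0.0918
grip_force: 0.0
time: 16.5
tool_pos: [0.6026, -0.0504, 0.2342]
tool_rot: [-3.141, 0.0, 1.085]
contact_force: [-0.1, -0.2, -0.3]
opening: 0.0362
grip_force: 19.7
t 16.5 grasp [ 0.6026 -0.0504  0.075 ] yaw 1.0852 open 0.0362 F [-0.1 -0.2 -0.3] grip 19.7
[0.4958, 0.0052, 0.074] shares [-0.0017 -0.3011  0.0026]
```

```bash

python3 -m jog '[[[0,0,-0.02],0,1],[[0,0,-0.06],0,1],[[0,0,-0.12],0,1],[[0,0,-0.18],0,1],[[0,0,-0.18],0,1],[[0,-0.08,-0.18],0,1],[[0,-0.16,-0.18],0,1],[[-0.001,-0.24,-0.18],0,1],[[-0.001,-0.29,-0.18],0,1],[[-0.001,-0.301,-0.18],0,1],[[-0.001,-0.301,-0.12],0,1],[[-0.001,-0.301,-0.12],0,1]]'
python3 - <<'E'
from h import *
b=cams.read_camera("side")[90:330,120:440,::-1]
cv2.imwrite("pics/s5.png",cv2.resize(b,(640,480)))
E
python3 go.py .4958 .0052 .0735
```

```text
time: 18.0
tool_pos: [0.4959, 0.0052, 0.2809]
tool_rot: [-3.139, 0.001, 1.085]
contact_force: [0.3, 0.7, -0.5]
opening: 0.0366
grip_force: 19.7
t 18.05 grasp [0.4961 0.0052 0.1226] yaw 1.0849 open 0.0367 F [ 0.1 -0.5 -0.4] grip 19.7
[0.4958, 0.0052, 0.0735] shares [-0.0002 -0.0005  0.1228]
```

View pics/s5.png

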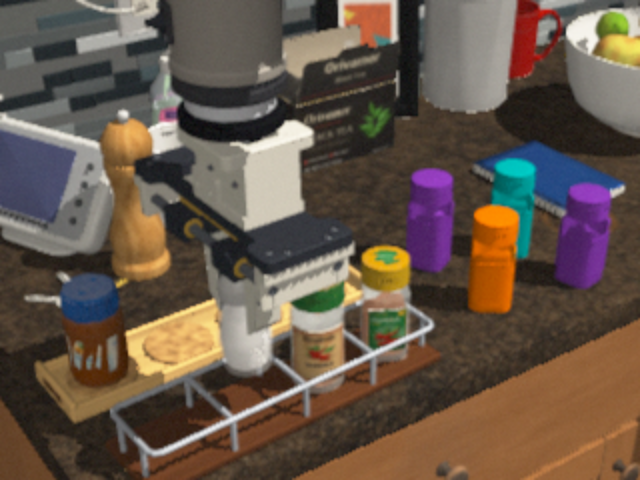

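The shaker (245,340) hangs upright over the second compartment, and the tall and slim jars stand in theirs. I'll lower it.

```bash

python3 -m jog '[[[0,0,0.05],0,1],[[0,0,0.09],0,1],[[0,0,0.11],0,1],[[0,0,0.118],0,1],[[0,0,0.122],0,1],[[0,0,0.122],0,1],[[0,0,0.122],0,1]]'; python3 go.py .4958 .0052 .073
```

```text
time: 18.92
tool_pos: [0.4961, 0.0054, 0.2339]
tool_rot: [3.141, -0.0, 1.085]
contact_force: [0.1, -0.0, -0.8]
opening: 0.0364
grip_force: 19.7
t 18.93 grasp [0.4963 0.0054 0.0747] yaw 1.0852 open 0.0364 F [ 0.1 -0.  -0.8] grip 19.7
[0.4958, 0.0052, 0.073] shares [-0.001  -0.0008  0.0042]
```

```bash

python3 -m jog '[[[0,0,0.003],0,1],[[0,0,0.005],0,1],[[0,0,0.005],0,1]]'
```

```text
time: 19.3
tool_pos: [0.4961, 0.0055, 0.2321]
tool_rot: [3.141, -0.0, 1.085]
contact_force: [-1.4, 0.5, 5.5]
opening: 0.0364
grip_force: 20.2
```

Contact at 5.5 N, so I release and go to the squat jar (grasp z .072).

```bash

python3 -m jog '[[[0,0,0],0,0],[[0,0,0],0,0],[[0,0,0],0,0],[[0,0,0],0,0],[[0,0,0],0,0],[[0,0,-0.1],0,0],[[0,0,-0.2],0,0],[[0,0,-0.33],0,0],[[0,0,-0.33],0,0],[[0,0,-0.33],0,0]]'
python3 - <<'E'
from h import *
from cell import models
cams.read_camera("side")
for t in("squat_jar","shaker","tall_jar","slim_jar"): print(t,[(np.round(d["position"],3).tolist(),round(d["confidence"],2)) for d in models.pinpoint(t,"side")][:5])
E
python3 go.py .635 .019 .072
```

```text
time: 20.55
tool_pos: [0.4957, 0.0055, 0.3631]
tool_rot: [-3.141, 0.0, 1.085]
contact_force: [-0.9, 0.2, -1.4]
opening: 0.0919
grip_force: 0.0
squat_jar [([0.636, 0.022, 0.01], 0.82)]
shaker [([0.495, 0.009, 0.009], 0.97)]
tall_jar [([0.464, -0.056, 0.01], 0.86)]
slim_jar [([0.387, -0.35, 0.0], 0.95), ([0.456, -0.296, -0.002], 0.8), ([0.309, -0.334, 0.001], 0.8), ([0.428, -0.121, 0.009], 0.76), ([0.376, -0.244, -0.002], 0.76)]
t 20.8 grasp [0.4955 0.0055 0.2032] yaw 1.0852 open 0.092 F [ 0.3 -0.7 -1.3] grip 0.0
[0.635, 0.019, 0.072] shares [0.1929 0.2933 0.3273]
```

```bash

python3 -m jog '[[[0.1,0.15,0],0,0],[[0.194,0.293,0],0,0],[[0.194,0.293,0],0,0],[[0.194,0.293,0],0,0],[[0.194,0.293,0.1],0,0],[[0.194,0.293,0.2],0,0],[[0.194,0.293,0.28],0,0],[[0.194,0.293,0.315],0,0],[[0.194,0.293,0.327],0,0],[[0.194,0.293,0.327],0,0],[[0.194,0.293,0.327],0,0]]' 20
python3 -m jog '[[[0,0,0],0,1],[[0,0,0],0,1],[[0,0,0],0,1],[[0,0,0],0,1],[[0,0,0],0,1],[[0,0,0],0,1],[[0,0,0],0,1]]' 20
python3 go.py .5274 .0677 .073
```

```text
time: 22.18
tool_pos: [0.6362, 0.0193, 0.2341]
tool_rot: [3.139, -0.001, 1.085]
contact_force: [0.2, -0.6, 0.3]
opening: 0.0921
grip_force: 0.0
time: 23.05
tool_pos: [0.6359, 0.0194, 0.2327]
tool_rot: [3.142, 0.0, 1.085]
contact_force: [0.5, 0.1, 0.0]
opening: 0.0453
grip_force: 20.0
t 23.05 grasp [0.6359 0.0193 0.0735] yaw 1.0851 open 0.0453 F [0.5 0.1 0. ] grip 20.0
[0.5274, 0.0677, 0.073] shares [-0.0197 -0.2963  0.0011]
```

```bash

python3 -m jog '[[[0,0,-0.02],0,1],[[0,0,-0.06],0,1],[[0,0,-0.12],0,1],[[0,0,-0.18],0,1],[[0,0,-0.18],0,1],[[-0.005,-0.08,-0.18],0,1],[[-0.01,-0.16,-0.18],0,1],[[-0.015,-0.24,-0.18],0,1],[[-0.02,-0.29,-0.18],0,1],[[-0.02,-0.296,-0.18],0,1],[[-0.02,-0.296,-0.12],0,1],[[-0.02,-0.296,-0.12],0,1]]'
python3 - <<'E'
from h import *
b=cams.read_camera("side")[90:330,120:440,::-1]
cv2.imwrite("pics/s6.png",cv2.resize(b,(640,480)))
E
python3 go.py .5274 .0677 .0715
```

```text
time: 24.55
tool_pos: [0.5275, 0.0673, 0.2792]
tool_rot: [-3.139, 0.002, 1.085]
contact_force: [0.4, -0.3, -0.9]
opening: 0.0457
grip_force: 20.0
t 24.6 grasp [0.5276 0.0673 0.1209] yaw 1.0848 open 0.0457 F [-0.   0.7 -0.8] grip 20.0
[0.5274, 0.0677, 0.0715] shares [ 0.0008 -0.0008  0.1236]
```

View pics/s6.png

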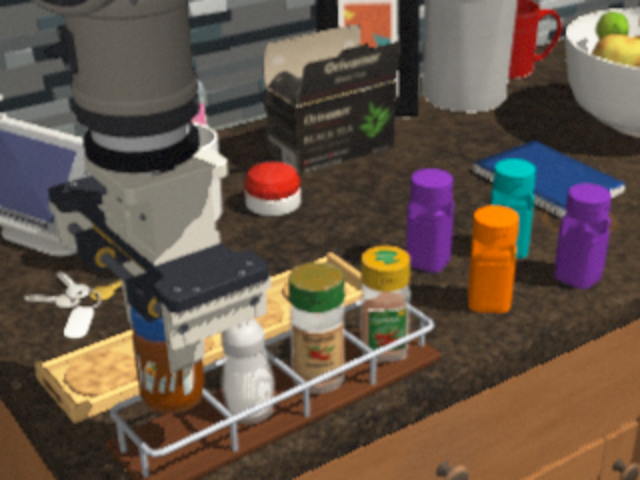

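The squat jar (168,370) is upright over the left compartment, and the shaker, tall jar and slim jar stand in theirs. I'll lower it.

```bash

python3 -m jog '[[[0.001,-0.001,0.05],0,1],[[0.001,-0.001,0.09],0,1],[[0.001,-0.001,0.11],0,1],[[0.001,-0.001,0.118],0,1],[[0.001,-0.001,0.123],0,1],[[0.001,-0.001,0.126],0,1],[[0.001,-0.001,0.126],0,1]]'; python3 go.py .5274 .0677 .0715
```

```text
time: 25.48
tool_pos: [0.5274, 0.0681, 0.2307]
tool_rot: [3.141, -0.0, 1.085]
contact_force: [-0.2, -0.3, -0.6]
opening: 0.0453
grip_force: 20.0
t 25.48 grasp [0.5275 0.0681 0.0715] yaw 1.0852 open 0.0453 F [-0.2 -0.3 -0.6] grip 20.0
[0.5274, 0.0677, 0.0715] shares [-0.001   0.0001 -0.0001]
```

```bash

python3 -m jog '[[[0,0,0.002],0,1],[[0,0,0.003],0,1],[[0,0,0.003],0,1]]'
```

```text
time: 25.85
tool_pos: [0.5274, 0.0681, 0.2305]
tool_rot: [3.14, -0.001, 1.085]
contact_force: [-2.9, 0.1, 10.5]
opening: 0.0455
grip_force: 20.0
```

Touching at 10 N. I release, rise and draw clear for a last look.

```bash

python3 -m jog '[[[0,0,0],0,0],[[0,0,0],0,0],[[0,0,0],0,0],[[0,0,0],0,0],[[0,0,0],0,0],[[0,0,-0.1],0,0],[[0,0,-0.2],0,0],[[0,0,-0.35],0,0],[[0,0,-0.5],0,0],[[0,0,-0.5],0,0]]'
python3 -m jog '[[[-0.15,0,0],0,0],[[-0.3,0,0],0,0],[[-0.45,0,0],0,0],[[-0.6,0,0],0,0],[[-0.75,0,0],0,0],[[-0.75,0,0],0,0],[[-0.75,0,0],0,0]]'
python3 - <<'E'
from h import *
from cell import models
b=cams.read_camera("side")[90:330,120:440,::-1]
a=cams.read_camera("top")[60:300,140:460,::-1]
cv2.imwrite("pics/s7.png",cv2.resize(np.hstack([b,a]),(800,300),interpolation=cv2.INTER_CUBIC))
for t in("squat_jar","shaker","tall_jar","slim_jar"): print(t,[(np.round(d["position"],3).tolist(),round(d["confidence"],2)) for d in models.pinpoint(t,"side")][:5])
E
```

```text
time: 27.1
tool_pos: [0.5277, 0.0682, 0.4342]
tool_rot: [3.132, -0.005, 1.085]
contact_force: [0.4, 0.4, -0.7]
opening: 0.0917
grip_force: 0.0
time: 27.98
tool_pos: [0.3872, -0.197, 0.4285]
tool_rot: [-3.14, -0.001, 1.084]
contact_force: [0.2, 0.0, -0.4]
opening: 0.0916
grip_force: 0.0
squat_jar [([0.633, 0.016, 0.009], 0.75), ([0.527, 0.072, 0.006], 0.61)]
shaker [([0.494, 0.008, 0.01], 0.63), ([0.568, -0.118, 0.008], 0.21)]
tall_jar [([0.465, -0.056, 0.009], 0.65)]
slim_jar [([0.457, -0.297, -0.0], 0.97), ([0.386, -0.354, 0.001], 0.87), ([0.306, -0.33, -0.001], 0.75), ([0.378, -0.244, -0.002], 0.71), ([0.431, -0.12, 0.014], 0.65)]
```

View pics/s7.png

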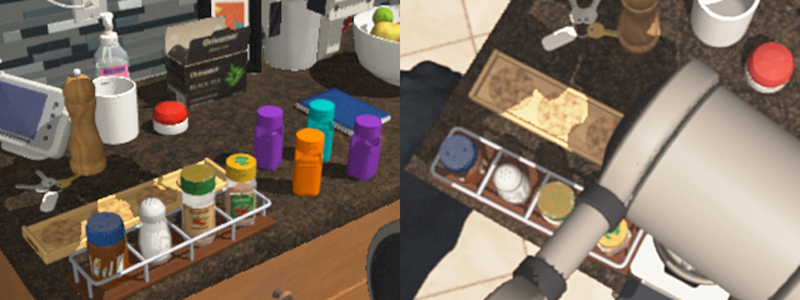

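All four stand upright in the rack in their old order: squat (105,245), shaker (154,230), tall (198,205) and slim (240,185). The tray is empty and the mill is undisturbed.

```bash
python3 -c "
from cell import robot
print(robot.hand_in())"
```

```text
the job is handed in; nothing more can be done
None
```

All four condiments stand upright in the rack, one to a compartment and in their original left-to-right order (squat jar, shaker, tall jar, slim jar); the job was handed in at about 28 s.

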